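Set out the small pieces in order of height

ROBOT

A 6-joint arm with a two-finger parallel gripper is mounted at the origin on the work surface; the furniture and walls round the work are solid. World frame = base frame: x ahead of the robot, y to its left, z up, the work surface at z = 0. Lengths are in m, angles in rad, forces in N, time in s.
With the tool pointing down it reaches from about 0.325 to 0.85 m from the base axis. Payload 4.4 kg.
Tool frame: the origin (TCP) lies midway between the tips of the shut fingers; the grasp point (between the pads) lies 19 mm behind it; z points along the fingers, y is the line along which they close (so a half turn about z gives the same grasp; the last joint's range is limited). The gripper opens to 94 mm and grips with 3 to 60 N. Pads are 16 mm wide; open, the fingers measure 119 mm over their backs; the gripper's body (75 mm by 177 mm) begins 78 mm behind the grasp point.
Start: joints at [1.048, 0.207, 1.542, -0, 1.393, -0.15], TCP at [0.209, 0.536, 0.205] pointing down, gripper open.
Joint ranges: [-2.73, 2.73], [-0.86, 2.22], [0.23, 2.46], [-1.11, 4.25], [0.08, 2.63], [-2.82, 2.82]. Speed limits (rad/s): [2.79, 2.79, 3.14, 3.14, 3.14, 3.14].

INTERFACE

Orientations are given as a rotation vector (axis times angle).
In Python, from cell import * gives the robot as it stands.
- The arm moves only by the tool servo_tool, never from a script. Its argument "increments" is a list of rows, each an object of numbers: "tx", "ty", "tz": the shift along the world's x, y, z in cm; "rx", "ry", "rz": the turn, a rotation vector about the world's x, y, z in degrees. In form: [{"tx": .., "ty": .., "tz": .., "rx": .., "ry": .., "rz": ..}, ...]. A call has 1 to 12 rows; each row shifts and turns the commanded pose from where the row before left it; what a row does not reach is not made up. A row lasts 1/8 s, in which the tool goes at most 62.5 mm and 10.7 degrees, less where a joint would pass 70% of its speed; a pose out of reach is approached as far as the arm can. A call is refused whole if a number of a shift passes 6.25 or a number of a turn 10.7, either way. A call with a gripper value outside its range is refused whole. "claw" is the gripper command: -1 is shut, 1 is fully open, values between are in proportion, set as the call begins (left out, the last holds). The fingers move at their own pace and stop on an object; the grip force is fixed at half the most. Time passes only in rows, so rows that do not move let the fingers close. It gives the time, the measured TCP pose, the force, the opening and the grip force at its end, in the units of the state.
- get_state(): the state, without advancing time (a new reading comes with each control period).
- read_camera(name): name is "scene" or "top" or "wrist"; returns a dict with "image" (480x640x3 uint8, red, green, blue), "intrinsics" (3x3 intrinsics, pixels), "k1" (the pictures are not rectified: a ray, as slopes to the right and down, at radius r is drawn at 1 + k1 r^2 times it, then the intrinsics apply), "extrinsics" (4x4, takes a point from camera to world coordinates). Camera axes: x right, y down, z forward; pixel columns grow to the right and rows downward; lengths in m; the calibration is good to about 2 mm. A picture is of the moment at which its call begins. There is no depth.
- hand_in(): hands the job in; it is judged then, once.
The state is a dict: "time_s": time; "joints": joint angles; "joint_vel": joint speeds; "joint_efforts": joint torques, N m; "tcp_pos": TCP position; "orientation": TCP orientation; "force": force on the tool from outside, world axes, zero at the start; "torque": the same for the moment, N m; "finger_gap": finger opening in m; "gripper_force": force on a finger pad.
Only numpy, scipy, OpenCV 4.12 (cv2) and the standard library are available. Lean on these libraries where they do the work, as an engineer would, in place of code of your own. Each camera call takes 0.05 s, during which the arm holds its last target. There are 200 camera calls.

TASK

Dress the display board: stand the glass cup, the ball stopper, the double bar measure and the hound-head cup upright on the four cork discs, one in the middle of each disc, in order of height, with the lowest on the disc next to the metal bird and the tallest at the end by the letter holder. Never tip a piece over, and leave the bird and the letter holder where they stand.

Things in the scene. Friction and masses are not known exactly. Their poses are not given: they have to be found in the camera images.
- glass_cup: small open cut-glass cup, the lowest piece: 26 mm high, 45 mm across at the rim, narrowing to 36 mm at the foot. Round; can be gripped across the outside of the rim. 0.06 kg. Origin: centre of its underside, z up.
- ball_stopper: silver-grey ball-shaped bottle stopper standing on its small round foot: 45 mm high, ball 33 mm across with its centre 29 mm above the underside. 0.05 kg. Origin: centre of its underside, z up.
- jigger: plain double bar measure, two cones joined at a waist: 75 mm high, 43 mm across at both rims. For gripping it behaves as a solid about 43 mm wide; grip across the upper rim, some 60 mm up. 0.09 kg. Origin: centre of its underside, z up.
- hound_cup: plated cup standing mouth down with a hound's head on top, the tallest piece: 134 mm high, round skirt 74 mm across at the foot; the head and neck (66 to 132 mm up) are 42 mm wide across the cup's own y axis and some 65 mm long along its x axis. Grip the head across y, about 105 mm up. At the start its x axis points roughly to the robot's left. 0.24 kg. Origin: centre of its underside, z up.
- mark_1: a flat round cork disc, 80 mm across and 3 mm thick, number 1 of four in a straight row at 90 mm spacing, counted from the robot's left (+y) end to its right (-y) end. The discs lie on a fixed wooden display board (110 x 400 mm) whose top is 12 mm above the table. Fixed. Origin: centre of the disc's underside; its upper face is 3 mm higher, 15 mm above the table. Its y axis runs along the row towards disc 1.
- mark_2: a flat round cork disc, 80 mm across and 3 mm thick, number 2 of four in a straight row at 90 mm spacing, counted from the robot's left (+y) end to its right (-y) end. The discs lie on a fixed wooden display board (110 x 400 mm) whose top is 12 mm above the table. Fixed. Origin: centre of the disc's underside; its upper face is 3 mm higher, 15 mm above the table. Its y axis runs along the row towards disc 1.
- mark_3: a flat round cork disc, 80 mm across and 3 mm thick, number 3 of four in a straight row at 90 mm spacing, counted from the robot's left (+y) end to its right (-y) end. The discs lie on a fixed wooden display board (110 x 400 mm) whose top is 12 mm above the table. Fixed. Origin: centre of the disc's underside; its upper face is 3 mm higher, 15 mm above the table. Its y axis runs along the row towards disc 1.
- mark_4: a flat round cork disc, 80 mm across and 3 mm thick, number 4 of four in a straight row at 90 mm spacing, counted from the robot's left (+y) end to its right (-y) end. The discs lie on a fixed wooden display board (110 x 400 mm) whose top is 12 mm above the table. Fixed. Origin: centre of the disc's underside; its upper face is 3 mm higher, 15 mm above the table. Its y axis runs along the row towards disc 1.
- bird: small grey metal bird on a square plinth, 52 x 77 x 55 mm high, standing on the table just beyond one end of the row of discs (245 mm from the row's middle): it shows the end where the lowest piece goes. Loose, not to be moved. Origin: underside of the plinth, near its centre.
- letter_holder: dark cast letter holder, two pierced upright walls on a base, 55 x 78 x 68 mm high, standing on the table just beyond the other end of the row. Loose, not to be moved. Origin: centre of its underside.
Things that resemble listed ones, but are neither listed nor needed, are in the scene too. Leave any black, green or purple look-alike of the ball_stopper alone.

How it is judged:
By the outcome, as a careful person would: the job done as asked, in the order asked, and still so for the second after the job is handed in, with the robot touching nothing.
It also fails if it takes over 128 s, if anything falls off the work surface, if the arm or the gripper's body presses on something with over 40 N, if the wrist force passes 120 N, or if a joint passes its speed limit or range.

## Working session

There is one attempt and no reset: what is moved stays moved. The work goes in short steps, Python scripts to look and compute and a tool call to move; the robot and the scene stay as the last step left them, time stands still between calls to the robot, and variables do not carry over. Pictures are saved under pics/ and viewed, at most 14 in all, crops included, and the job is handed in when it is done.

Besides the shell and the picture viewer there is one more tool, called after "Request:" as name(argument=value, ...), one argument or row to a line, values as JSON. servo_tool: Moves the arm, as the interface text tells. Its arguments: {"type":"object","properties":{"increments":{"type":"array","items":{"type":"object","properties":{"tx":{"type":"number"},"ty":{"type":"number"},"tz":{"type":"number"},"rx":{"type":"number"},"ry":{"type":"number"},"rz":{"type":"number"}}}},"claw":{"type":"number"}},"required":["increments"]}

```bash
mkdir -p pics; cat > h.py <<'E'
from cell import *
import numpy as np, cv2
def snap(n,f):
    c=read_camera(n); cv2.imwrite('pics/'+f+'.png',c['image'][:,:,::-1])
    np.savez('pics/'+f+'.npz',K=c['intrinsics'],k=c['k1'],E=c['extrinsics'])
def px(f,u,v,z):
    d=np.load('pics/'+f+'.npz');K=d['K'];k=float(d['k']);E=d['E']
    p=np.array([(u-K[0,2])/K[0,0],(v-K[1,2])/K[1,1]]);q=p.copy()
    for _ in range(20): q=p/(1+k*(q@q))
    r=E[:3,:3]@np.array([q[0],q[1],1]);o=E[:3,3]
    return (o+r*(z-o[2])/r[2]).round(4)
def st():
    s=get_state(); print({k:np.round(s[k],3) for k in ['time_s','joints','tcp_pos','orientation','finger_gap','gripper_force','force']})
E
python3 - <<'E'
from h import *
snap('top','t0');snap('scene','s0');st()
for f in('t0','s0'):
    d=np.load('pics/'+f+'.npz');print(d['E'].round(3),d['K'],d['k'])
E
```

```text
{'time_s': np.float64(0.1), 'joints': array([ 1.047,  0.207,  1.543,  0.   ,  1.393, -0.151]), 'tcp_pos': array([0.209, 0.535, 0.204]), 'orientation': array([-5.820e-01, -3.087e+00,  3.000e-03]), 'finger_gap': np.float64(0.094), 'gripper_force': np.float64(0.0), 'force': array([ 0.632, -0.504, -0.164])}
[[-0.021 -0.987  0.157  0.324]
 [-1.     0.018 -0.02   0.023]
 [ 0.017 -0.158 -0.987  1.044]
 [ 0.     0.     0.     1.   ]] [[444.42819293   0.         325.08476593]
 [  0.         444.42819293 246.06831162]
 [  0.           0.           1.        ]] -0.015800042914076474
[[-0.886 -0.407  0.222  0.27 ]
 [-0.463  0.783 -0.415  0.396]
 [-0.005 -0.471 -0.882  0.856]
 [ 0.     0.     0.     1.   ]] [[513.16166062   0.         322.48823093]
 [  0.         513.16166062 239.8965437 ]
 [  0.           0.           1.        ]] -0.12017389068181833
```

View pics/t0.png

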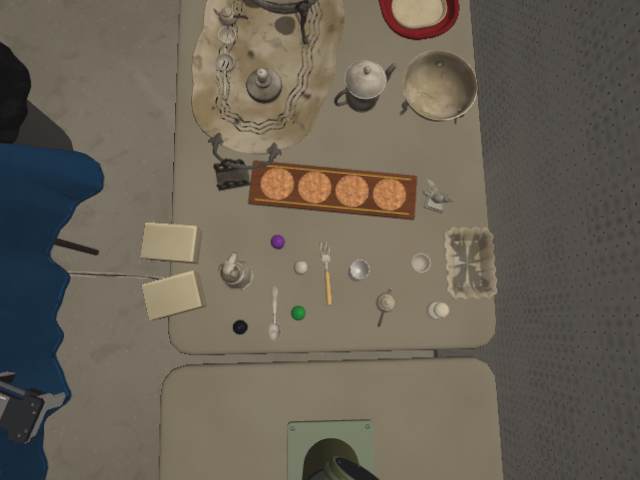

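View pics/s0.png

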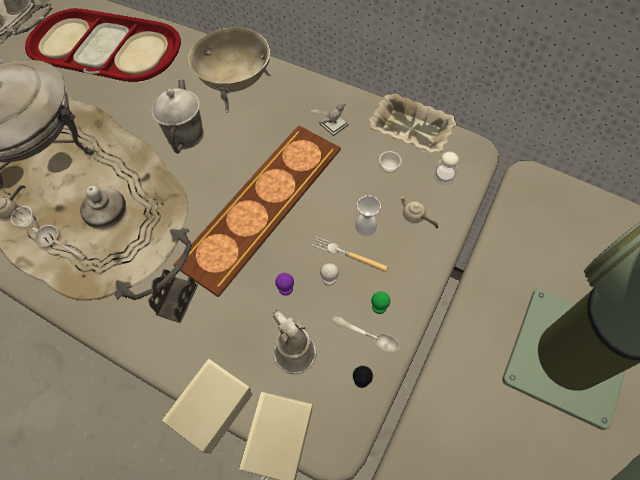

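The top view shows the letter holder at the left, beside disc 1 at (276,184), and the bird at the right, beside disc 4 at (389,194). The pieces are the hound cup (235,272), grey stopper (301,268), jigger (359,270) and glass cup (420,263). So hound→1, jigger→2, stopper→3, glass→4.

```bash
python3 - <<'E'
from h import *
im=cv2.imread('pics/t0.png')[150:300,205:445]
cv2.imwrite('pics/t0c.png',cv2.resize(im,None,fx=3.3,fy=3.3,interpolation=cv2.INTER_CUBIC))
for n,u,v,z in [('d1',276,184,.015),('d2',315,187,.015),('d3',352,191,.015),('d4',389,194,.015),('hound',237,273,.01),('ball',301,268,.029),('jig rim',359,269,.075),('glass',420,262.5,.026),('bird',435,197,.03),('holder',232,174,.06)]: print(n,px('t0',u,v,z))
E
```

```text
d1 [0.6413 0.1162 0.015 ]
d2 [0.6323 0.0229 0.015 ]
d3 [ 0.621  -0.0655  0.015 ]
d4 [ 0.6122 -0.1541  0.015 ]
hound [0.4297 0.2081 0.01  ]
ball [0.4365 0.0584 0.029 ]
jig rim [ 0.4267 -0.0703  0.075 ]
glass [ 0.4443 -0.217   0.026 ]
bird [ 0.5989 -0.2604  0.03  ]
holder [0.6529 0.2129 0.06  ]
```

View pics/t0c.png

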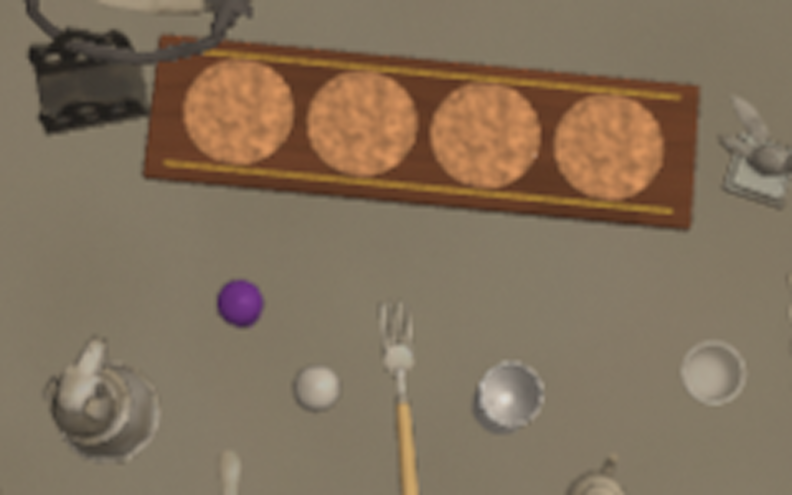

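Request:
servo_tool(
  increments=[
    {"tx": 1.5, "ty": -5, "rz": -6.2},
    {"tx": 1.9, "ty": -5.8, "rz": -6.2},
    {"tx": 1.9, "ty": -5.8, "rz": -6.2},
    {"tx": 1.9, "ty": -5.8, "rz": -6.2},
    {"tx": 1.9, "ty": -5.8, "rz": -6.2},
    {"tx": 1.9, "ty": -5.8, "rz": -6.2},
    {"tx": 1.9, "ty": -5.8, "rz": -6.2},
    {"tx": 1.9, "ty": -5.8, "rz": -6.2},
    {"tx": 1.9, "ty": -5.8, "rz": -6.2},
    {"tx": 1.9, "ty": -5.8, "rz": -6.2},
    {"tx": 1.9, "ty": -5.8, "rz": -6.2},
    {"tx": 1.5, "ty": -5, "rz": -6.2},
  ],
  claw=1,
)

```text
$.increments[0]: bad value
```

```bash
python3 - <<'E'
from h import *
from scipy.optimize import least_squares
P=np.array([px('t0',u,v,.015)[:2] for u,v in [(277.1,183.3),(314.4,187),(352,190.6),(389.2,194.2)]])
k=np.array([1.5,.5,-.5,-1.5])*.09
f=lambda q:(P-np.c_[q[0]-k*np.sin(q[2]),q[1]+k*np.cos(q[2])]).ravel()
r=least_squares(f,[.62,-.02,0]);q=r.x;print(q,r.fun.round(4))
for i,a in enumerate(k):print(i+1,(q[0]-a*np.sin(q[2])).round(4),(q[1]+a*np.cos(q[2])).round(4))
print('scene check');
for u,v in[(217,253),(247,218),(275.5,186),(302,155)]:print(px('s0',u,v,.015))
snap('wrist','w1');st()
E
```

```text
[ 0.627275   -0.02055    -0.11611595] [ 0.0001 -0.     -0.0001  0.0003 -0.0001 -0.0003  0.0001  0.    ]
1 0.6429 0.1135
2 0.6325 0.0241
3 0.6221 -0.0652
4 0.6116 -0.1546
scene check
[0.6412 0.1136 0.015 ]
[0.631  0.0241 0.015 ]
[ 0.6194 -0.0645  0.015 ]
[ 0.6097 -0.1555  0.015 ]
{'time_s': np.float64(0.15), 'joints': array([ 1.047,  0.207,  1.543, -0.   ,  1.393, -0.151]), 'tcp_pos': array([0.209, 0.535, 0.205]), 'orientation': array([-5.820e-01, -3.087e+00,  3.000e-03]), 'finger_gap': np.float64(0.094), 'gripper_force': np.float64(0.0), 'force': array([ 0.027, -0.542,  1.049])}
```

View pics/w1.png

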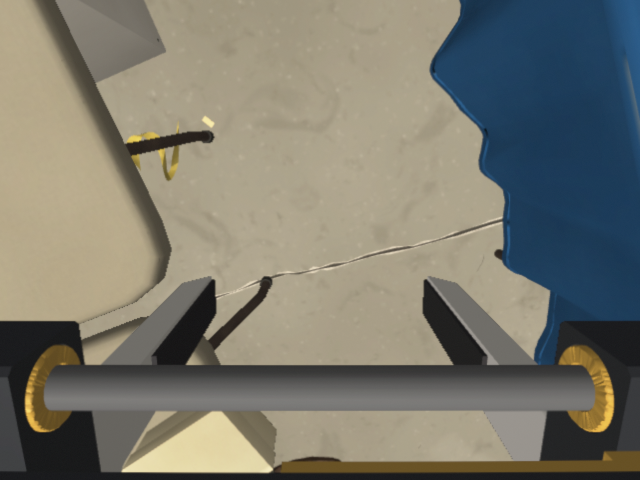

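The wrist view is still the start pose, because the call was refused: it shows bare floor with the fingers at about (190,320) and (450,320). I'll resend it with all the keys.

Request:
servo_tool(
  increments=[
    {"tx": 1.5, "ty": -5, "tz": 0, "rx": 0, "ry": 0, "rz": -6.2},
    {"tx": 1.9, "ty": -5.8, "tz": 0, "rx": 0, "ry": 0, "rz": -6.2},
    {"tx": 1.9, "ty": -5.8, "tz": 0, "rx": 0, "ry": 0, "rz": -6.2},
    {"tx": 1.9, "ty": -5.8, "tz": 0, "rx": 0, "ry": 0, "rz": -6.2},
    {"tx": 1.9, "ty": -5.8, "tz": 0, "rx": 0, "ry": 0, "rz": -6.2},
    {"tx": 1.9, "ty": -5.8, "tz": 0, "rx": 0, "ry": 0, "rz": -6.2},
    {"tx": 1.9, "ty": -5.8, "tz": 0, "rx": 0, "ry": 0, "rz": -6.2},
    {"tx": 1.9, "ty": -5.8, "tz": 0, "rx": 0, "ry": 0, "rz": -6.2},
    {"tx": 1.9, "ty": -5.8, "tz": 0, "rx": 0, "ry": 0, "rz": -6.2},
    {"tx": 1.9, "ty": -5.8, "tz": 0, "rx": 0, "ry": 0, "rz": -6.2},
    {"tx": 1.9, "ty": -5.8, "tz": 0, "rx": 0, "ry": 0, "rz": -6.2},
    {"tx": 1.5, "ty": -5, "tz": 0, "rx": 0, "ry": 0, "rz": -6.2},
  ],
  claw=1,
)

```text
time_s: 1.65
tcp_pos: [0.4296, -0.1468, 0.2053]
orientation: [2.335, 2.101, 0.0]
force: [0.7, 0.5, -0.2]
finger_gap: 0.0938
gripper_force: 0.0
```

```bash
cat >> h.py <<'E'
from scipy.spatial.transform import Rotation
def here():
    s=get_state();R=Rotation.from_rotvec(s['orientation']).as_matrix()
    print('t',round(float(s['time_s']),2),'tcp',np.round(s['tcp_pos'],4),'yaw',np.degrees(np.arctan2(R[1,1],R[0,1])).round(1),'z',R[:,2].round(3),'gap',np.round(s['finger_gap'],4),'gf',np.round(s['gripper_force'],1),'j',np.round(s['joints'],2))
E
python3 - <<'E'
from h import *
here();snap('wrist','w2')
E
```

```text
t 1.65 tcp [ 0.4296 -0.1468  0.2053] yaw -6.0 z [ 0.  0. -1.] gap 0.0938 gf 0.0 j [-0.52 -0.06  1.82  0.    1.37 -0.41]
```

View pics/w2.png

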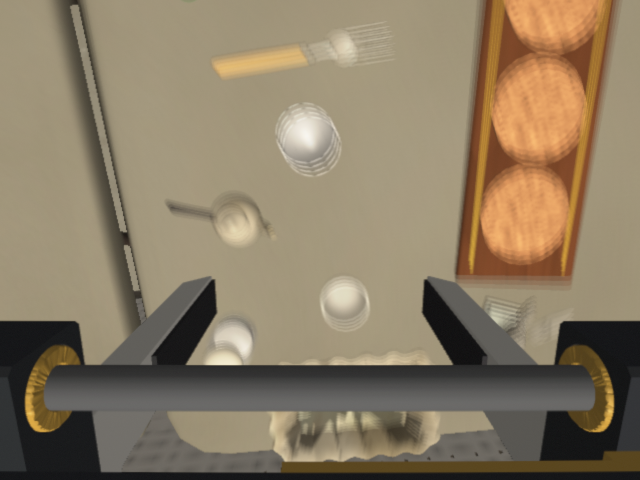

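The glass cup is at about (344,302), between the fingers; the picture is motion-blurred. The jigger's rim is at (308,140) and discs 3 and 4 are at (538,108) and (526,214). I'll centre over the cup, settle, and look again.

Request:
servo_tool(
  increments=[
    {"tx": 0.7, "ty": -3.5, "tz": 0, "rx": 0, "ry": 0, "rz": 0},
    {"tx": 0.7, "ty": -3.5, "tz": -4, "rx": 0, "ry": 0, "rz": 0},
    {"tx": 0, "ty": 0, "tz": -4, "rx": 0, "ry": 0, "rz": 0},
    {"tx": 0, "ty": 0, "tz": 0, "rx": 0, "ry": 0, "rz": 0},
    {"tx": 0, "ty": 0, "tz": 0, "rx": 0, "ry": 0, "rz": 0},
  ],
)

```text
time_s: 2.33
tcp_pos: [0.444, -0.2145, 0.1265]
orientation: [2.329, 2.107, 0.001]
force: [0.6, -0.7, -0.2]
finger_gap: 0.0943
gripper_force: 0.0
```

```bash
python3 - <<'E'
from h import *
here();snap('wrist','w3')
E
```

```text
t 2.33 tcp [ 0.444  -0.2145  0.1265] yaw -5.7 z [ 0.001 -0.001 -1.   ] gap 0.0943 gf 0.0 j [-0.63  0.11  1.82  0.    1.2  -0.53]
```

View pics/w3.png

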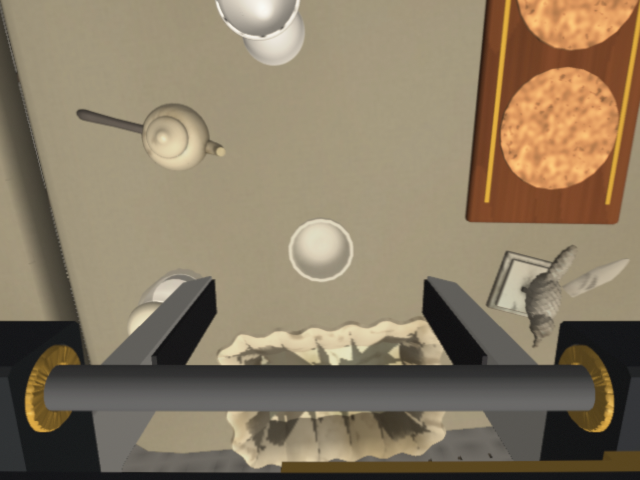

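The glass cup's rim is centred at (321,250), midway between the fingers. Disc 4 is at (560,128).

```bash
python3 - <<'E'
from h import *
print(px('w3',321,250,.026),px('w3',560,128,.015), px('w3',321-32,250,.026),px('w3',321+32,250,.026)); print(np.load('pics/w3.npz')['E'].round(3))
E
```

```text
[ 0.4449 -0.2187  0.026 ] [ 0.6134 -0.1533  0.015 ] [ 0.4229 -0.2164  0.026 ] [ 0.4669 -0.2209  0.026 ]
[[ 0.995 -0.098 -0.022  0.45 ]
 [-0.1   -0.967 -0.234 -0.147]
 [ 0.001  0.235 -0.972  0.306]
 [ 0.     0.     0.     1.   ]]
```

Request:
servo_tool(
  increments=[
    {"tx": 0.1, "ty": -0.35, "tz": -4, "rx": 0, "ry": 0, "rz": 0},
    {"tx": 0, "ty": 0, "tz": -4, "rx": 0, "ry": 0, "rz": 0},
    {"tx": 0, "ty": 0, "tz": -2.5, "rx": 0, "ry": 0, "rz": 0},
    {"tx": 0, "ty": 0, "tz": -1.6, "rx": 0, "ry": 0, "rz": 0},
    {"tx": 0, "ty": 0, "tz": 0, "rx": 0, "ry": 0, "rz": 0},
    {"tx": 0, "ty": 0, "tz": 0, "rx": 0, "ry": 0, "rz": 0},
  ],
)

```text
time_s: 3.12
tcp_pos: [0.4458, -0.2188, 0.0059]
orientation: [2.328, 2.105, 0.001]
force: [-0.2, -0.3, 0.5]
finger_gap: 0.0939
gripper_force: 0.0
```

Request:
servo_tool(
  increments=[
    {"tx": 0, "ty": 0, "tz": 0, "rx": 0, "ry": 0, "rz": 0},
    {"tx": 0, "ty": 0, "tz": 0, "rx": 0, "ry": 0, "rz": 0},
    {"tx": 0, "ty": 0, "tz": 0, "rx": 0, "ry": 0, "rz": 0},
    {"tx": 0, "ty": 0, "tz": 0, "rx": 0, "ry": 0, "rz": 0},
    {"tx": 0, "ty": 0, "tz": 0, "rx": 0, "ry": 0, "rz": 0},
    {"tx": 0, "ty": 0, "tz": 0, "rx": 0, "ry": 0, "rz": 0},
  ],
  claw=-1,
)

```text
time_s: 3.88
tcp_pos: [0.4444, -0.218, 0.0044]
orientation: [-2.33, -2.107, 0.0]
force: [0.7, 0.0, 0.4]
finger_gap: 0.0427
gripper_force: 30.0
```

Request:
servo_tool(
  increments=[
    {"tx": 0, "ty": 0, "tz": 2, "rx": 0, "ry": 0, "rz": 0},
    {"tx": 0, "ty": 0, "tz": 4, "rx": 0, "ry": 0, "rz": 0},
    {"tx": 4, "ty": 1.5, "tz": 2, "rx": 0, "ry": 0, "rz": 0},
    {"tx": 5, "ty": 2, "tz": 0, "rx": 0, "ry": 0, "rz": 0},
    {"tx": 5, "ty": 2, "tz": 0, "rx": 0, "ry": 0, "rz": 0},
    {"tx": 2.65, "ty": 0.9, "tz": 0, "rx": 0, "ry": 0, "rz": 0},
    {"tx": 0, "ty": 0, "tz": -2, "rx": 0, "ry": 0, "rz": 0},
    {"tx": 0, "ty": 0, "tz": 0, "rx": 0, "ry": 0, "rz": 0},
    {"tx": 0, "ty": 0, "tz": 0, "rx": 0, "ry": 0, "rz": 0},
  ],
)

```text
time_s: 5.0
tcp_pos: [0.609, -0.1543, 0.0634]
orientation: [-2.33, -2.104, 0.002]
force: [-0.6, 0.5, 0.3]
finger_gap: 0.0425
gripper_force: 30.0
```

```bash
python3 - <<'E'
from h import *
here();snap('wrist','w4')
E
```

```text
t 5.0 tcp [ 0.609  -0.1543  0.0634] yaw -5.8 z [-0.003  0.001 -1.   ] gap 0.0425 gf 30.0 j [-0.39  0.46  1.52 -0.    1.16 -0.28]
```

View pics/w4.png

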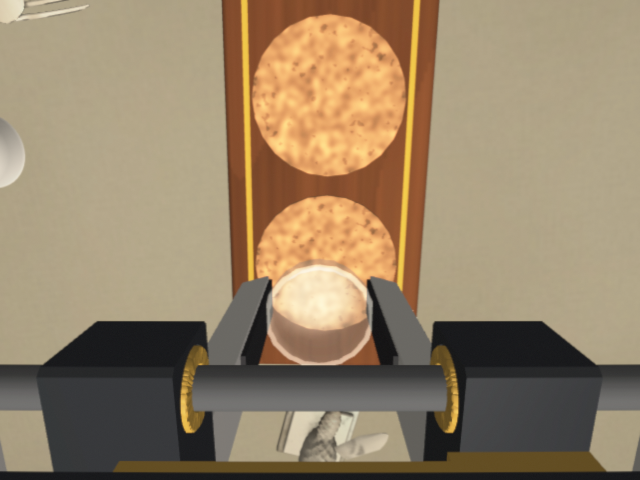

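The cup is held upright at (319,313). Disc 3 is centred at (329,95), and disc 4 spans u 256–397 with its top edge at v 196.

```bash
python3 - <<'E'
from h import *
a=px('w4',329,95,.015);b=px('w4',326.5,196,.015);print('d3',a,'d4 top edge',b, 'd4 centre ~',b-0.04*np.array([.116,.993,0]))
for u in(256,397):print(px('w4',u,262,.015))
print('cup rim at z~.085',px('w4',319,313,.085))
E
```

```text
d3 [ 0.6232 -0.0631  0.015 ] d4 top edge [ 0.6168 -0.115   0.015 ] d4 centre ~ [ 0.61216 -0.15472  0.015  ]
[ 0.5734 -0.1482  0.015 ]
[ 0.6528 -0.1563  0.015 ]
cup rim at z~.085 [ 0.6089 -0.1532  0.085 ]
```

Request:
servo_tool(
  increments=[
    {"tx": 0.3, "ty": 0, "tz": -1, "rx": 0, "ry": 0, "rz": 0},
    {"tx": 0, "ty": 0, "tz": -2, "rx": 0, "ry": 0, "rz": 0},
    {"tx": 0, "ty": 0, "tz": -0.9, "rx": 0, "ry": 0, "rz": 0},
    {"tx": 0, "ty": 0, "tz": -0.4, "rx": 0, "ry": 0, "rz": 0},
    {"tx": 0, "ty": 0, "tz": 0, "rx": 0, "ry": 0, "rz": 0},
    {"tx": 0, "ty": 0, "tz": 0, "rx": 0, "ry": 0, "rz": 0},
  ],
)

```text
time_s: 5.8
tcp_pos: [0.6145, -0.1542, 0.022]
orientation: [2.329, 2.106, 0.001]
force: [1.0, 0.2, 0.1]
finger_gap: 0.0426
gripper_force: 30.0
```

Request:
servo_tool(
  increments=[
    {"tx": 0, "ty": 0, "tz": 0, "rx": 0, "ry": 0, "rz": 0},
    {"tx": 0, "ty": 0, "tz": 0, "rx": 0, "ry": 0, "rz": 0},
    {"tx": 0, "ty": 0, "tz": 0, "rx": 0, "ry": 0, "rz": 0},
    {"tx": 0, "ty": 0, "tz": 0, "rx": 0, "ry": 0, "rz": 0},
    {"tx": 0, "ty": 0, "tz": 2, "rx": 0, "ry": 0, "rz": 0},
    {"tx": 0, "ty": 0, "tz": 4, "rx": 0, "ry": 0, "rz": 0},
  ],
  claw=0.6,
)

```text
time_s: 6.55
tcp_pos: [0.6124, -0.1534, 0.0811]
orientation: [-2.328, -2.105, 0.003]
force: [1.2, -0.9, 0.4]
finger_gap: 0.0755
gripper_force: 0.0
```

Request:
servo_tool(
  increments=[
    {"tx": -2, "ty": 3, "tz": 3, "rx": 0, "ry": 0, "rz": 0},
    {"tx": -4, "ty": 4.6, "tz": 2, "rx": 0, "ry": 0, "rz": 0},
    {"tx": -4, "ty": 4.6, "tz": 0, "rx": 0, "ry": 0, "rz": 0},
    {"tx": -4, "ty": 4.6, "tz": 0, "rx": 0, "ry": 0, "rz": 0},
    {"tx": -3.8, "ty": 4.4, "tz": 0, "rx": 0, "ry": 0, "rz": 0},
    {"tx": 0, "ty": 0, "tz": 0, "rx": 0, "ry": 0, "rz": 0},
    {"tx": 0, "ty": 0, "tz": 0, "rx": 0, "ry": 0, "rz": 0},
  ],
)

```text
time_s: 7.42
tcp_pos: [0.4384, 0.0566, 0.1324]
orientation: [2.328, 2.106, 0.003]
force: [-0.4, 0.5, -0.2]
finger_gap: 0.0753
gripper_force: 0.0
```

```bash
python3 - <<'E'
from h import *
here();snap('wrist','w5');snap('top','t1')
im=cv2.imread('pics/t1.png')[150:300,205:445]
a=cv2.resize(im,(480,300),interpolation=cv2.INTER_CUBIC);b=cv2.imread('pics/w5.png')
b=cv2.resize(b,(800,600)); b[:240,:384]=cv2.resize(a,(384,240)) if 0 else b[:240,:384]
cv2.imwrite('pics/c5.png',b)
E
```

```text
t 7.42 tcp [0.4384 0.0566 0.1324] yaw -5.7 z [ 0.003 -0.001 -1.   ] gap 0.0753 gf 0.0 j [-0.07 -0.01  1.93 -0.    1.21  0.03]
```

View pics/w5.png

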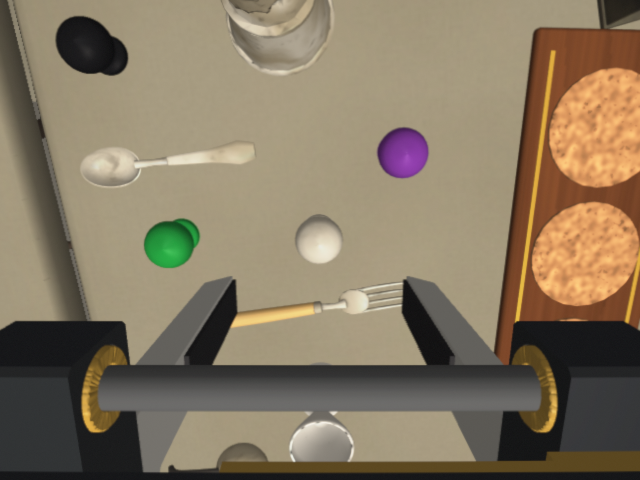

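The grey ball is at (319.5,242), the fork neck at (320,308), and disc 1 is at (600,127).

```bash
python3 - <<'E'
from h import *
print(px('w5',319.5,242,.029),'fork',px('w5',320,306,.005),px('w5',390,285,.005),px('w5',250,312,.005),'d2',px('w5',585,254,.015),'d1',px('w5',600,127,.015),'hound foot lower edge',px('w5',280,73,.002))
E
```

```text
[0.439  0.0574 0.029 ] fork [0.4338 0.0005 0.005 ] [0.4894 0.0122 0.005 ] [0.3785 0.001  0.005 ] d2 [0.6331 0.0251 0.015 ] d1 [0.6392 0.1156 0.015 ] hound foot lower edge [0.4233 0.1739 0.002 ]
```

Request:
servo_tool(
  increments=[
    {"tx": 0.1, "ty": 0.1, "tz": -4, "rx": 0, "ry": 0, "rz": 0},
    {"tx": 0, "ty": 0, "tz": -4, "rx": 0, "ry": 0, "rz": 0},
    {"tx": 0, "ty": 0, "tz": -2.5, "rx": 0, "ry": 0, "rz": 0},
    {"tx": 0, "ty": 0, "tz": -1.6, "rx": 0, "ry": 0, "rz": 0},
    {"tx": 0, "ty": 0, "tz": 0, "rx": 0, "ry": 0, "rz": 0},
    {"tx": 0, "ty": 0, "tz": 0, "rx": 0, "ry": 0, "rz": 0},
  ],
)

```text
time_s: 8.28
tcp_pos: [0.4393, 0.0571, 0.0105]
orientation: [2.331, 2.105, 0.001]
force: [0.5, 0.4, -0.5]
finger_gap: 0.0752
gripper_force: 0.0
```

Request:
servo_tool(
  increments=[
    {"tx": 0, "ty": 0, "tz": 0, "rx": 0, "ry": 0, "rz": 0},
    {"tx": 0, "ty": 0, "tz": 0, "rx": 0, "ry": 0, "rz": 0},
    {"tx": 0, "ty": 0, "tz": 0, "rx": 0, "ry": 0, "rz": 0},
    {"tx": 0, "ty": 0, "tz": 0, "rx": 0, "ry": 0, "rz": 0},
    {"tx": 0, "ty": 0, "tz": 0, "rx": 0, "ry": 0, "rz": 0},
    {"tx": 0, "ty": 0, "tz": 0, "rx": 0, "ry": 0, "rz": 0},
  ],
  claw=-1,
)

```text
time_s: 9.02
tcp_pos: [0.438, 0.0578, 0.01]
orientation: [2.33, 2.107, 0.0]
force: [0.1, -0.1, 1.0]
finger_gap: 0.0312
gripper_force: 30.0
```

Request:
servo_tool(
  increments=[
    {"tx": 0, "ty": 0, "tz": 2, "rx": 0, "ry": 0, "rz": 0},
    {"tx": 0, "ty": 0, "tz": 4, "rx": 0, "ry": 0, "rz": 0},
    {"tx": 4, "ty": -2.5, "tz": 2, "rx": 0, "ry": 0, "rz": 0},
    {"tx": 5, "ty": -3.5, "tz": 0, "rx": 0, "ry": 0, "rz": 0},
    {"tx": 5, "ty": -3.5, "tz": 0, "rx": 0, "ry": 0, "rz": 0},
    {"tx": 4.35, "ty": -2.7, "tz": 0, "rx": 0, "ry": 0, "rz": 0},
    {"tx": 0, "ty": 0, "tz": -2, "rx": 0, "ry": 0, "rz": 0},
    {"tx": 0, "ty": 0, "tz": -2, "rx": 0, "ry": 0, "rz": 0},
    {"tx": 0, "ty": 0, "tz": 0, "rx": 0, "ry": 0, "rz": 0},
    {"tx": 0, "ty": 0, "tz": 0, "rx": 0, "ry": 0, "rz": 0},
  ],
)

```text
time_s: 10.28
tcp_pos: [0.6204, -0.0632, 0.0497]
orientation: [-2.328, -2.107, 0.001]
force: [0.7, 0.3, -0.5]
finger_gap: 0.031
gripper_force: 30.0
```

```bash
python3 - <<'E'
from h import *
here();snap('wrist','w6')
E
```

```text
t 10.28 tcp [ 0.6204 -0.0632  0.0497] yaw -5.7 z [-0.001  0.    -1.   ] gap 0.031 gf 30.0 j [-0.24  0.47  1.54  0.    1.13 -0.14]
```

View pics/w6.png

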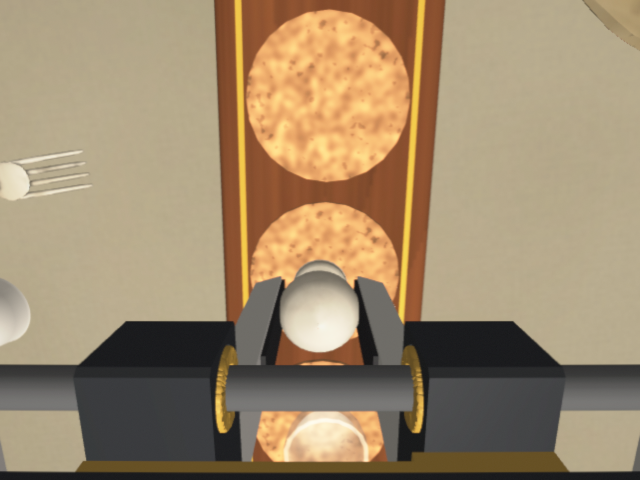

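The ball is held upright at (319,312), and disc 3's top edge is at (324.5,203). The cup stands on disc 4 at (327,445), and disc 2 is at (328,96).

```bash
python3 - <<'E'
from h import *
print('d2',px('w6',328,96,.015),'d3',px('w6',324.5,203,.015)-0.04*np.array([.116,.993,0]),px('w6',251,270,.015),px('w6',398,270,.015),'ball',px('w6',319,312,.068),'cup rim',px('w6',327,445,.041))
E
```

```text
d2 [0.6335 0.0261 0.015 ] d3 [ 0.62216 -0.06542  0.015  ] [ 0.5842 -0.0577  0.015 ] [ 0.6624 -0.0655  0.015 ] ball [ 0.6202 -0.063   0.068 ] cup rim [ 0.6158 -0.1492  0.041 ]
```

Request:
servo_tool(
  increments=[
    {"tx": 0.2, "ty": -0.15, "tz": -1, "rx": 0, "ry": 0, "rz": 0},
    {"tx": 0, "ty": 0, "tz": -1, "rx": 0, "ry": 0, "rz": 0},
    {"tx": 0, "ty": 0, "tz": -0.4, "rx": 0, "ry": 0, "rz": 0},
    {"tx": 0, "ty": 0, "tz": 0, "rx": 0, "ry": 0, "rz": 0},
    {"tx": 0, "ty": 0, "tz": 0, "rx": 0, "ry": 0, "rz": 0},
    {"tx": 0, "ty": 0, "tz": 0, "rx": 0, "ry": 0, "rz": 0},
  ],
)

```text
time_s: 11.08
tcp_pos: [0.6236, -0.0657, 0.026]
orientation: [2.33, 2.107, 0.0]
force: [-0.5, -0.2, 0.3]
finger_gap: 0.031
gripper_force: 30.0
```

```bash
python3 - <<'E'
from h import *
here();here();here()
E
```

```text
t 11.07 tcp [ 0.6236 -0.0657  0.026 ] yaw -5.8 z [ 0. -0. -1.] gap 0.031 gf 30.0 j [-0.24  0.51  1.54 -0.    1.09 -0.14]
t 11.07 tcp [ 0.6236 -0.0657  0.026 ] yaw -5.8 z [ 0. -0. -1.] gap 0.031 gf 30.0 j [-0.24  0.51  1.54 -0.    1.09 -0.14]
t 11.07 tcp [ 0.6236 -0.0657  0.026 ] yaw -5.8 z [ 0. -0. -1.] gap 0.031 gf 30.0 j [-0.24  0.51  1.54 -0.    1.09 -0.14]
```

Request:
servo_tool(
  increments=[
    {"tx": 0, "ty": 0, "tz": -0.1, "rx": 0, "ry": 0, "rz": 0},
    {"tx": 0, "ty": 0, "tz": 0, "rx": 0, "ry": 0, "rz": 0},
  ],
)

```text
time_s: 11.32
tcp_pos: [0.6236, -0.0657, 0.025]
orientation: [2.33, 2.107, 0.0]
force: [-0.6, 0.1, -0.1]
finger_gap: 0.0314
gripper_force: 30.0
```

Request:
servo_tool(
  increments=[
    {"tx": 0, "ty": 0, "tz": 0, "rx": 0, "ry": 0, "rz": 0},
    {"tx": 0, "ty": 0, "tz": 0, "rx": 0, "ry": 0, "rz": 0},
    {"tx": 0, "ty": 0, "tz": 0, "rx": 0, "ry": 0, "rz": 0},
    {"tx": 0, "ty": 0, "tz": 0, "rx": 0, "ry": 0, "rz": 0},
    {"tx": 0, "ty": 0, "tz": 2, "rx": 0, "ry": 0, "rz": 0},
    {"tx": 0, "ty": 0, "tz": 5, "rx": 0, "ry": 0, "rz": 0},
    {"tx": 0, "ty": 0, "tz": 5, "rx": 0, "ry": 0, "rz": 0},
  ],
  claw=0.6,
)

```text
time_s: 12.2
tcp_pos: [0.6235, -0.0657, 0.1474]
orientation: [2.33, 2.107, 0.001]
force: [0.6, 0.3, -0.2]
finger_gap: 0.0755
gripper_force: 0.0
```

Request:
servo_tool(
  increments=[
    {"tx": -4, "ty": 0, "tz": 1.5, "rx": 0, "ry": 0, "rz": 0},
    {"tx": -5, "ty": 0, "tz": 1, "rx": 0, "ry": 0, "rz": 0},
    {"tx": -5.5, "ty": 0, "tz": 0, "rx": 0, "ry": 0, "rz": 0},
    {"tx": -5, "ty": -0.5, "tz": 0, "rx": 0, "ry": 0, "rz": 0},
    {"tx": 0, "ty": 0, "tz": 0, "rx": 0, "ry": 0, "rz": 0},
    {"tx": 0, "ty": 0, "tz": 0, "rx": 0, "ry": 0, "rz": 0},
  ],
  claw=0.7,
)

```text
time_s: 12.95
tcp_pos: [0.4299, -0.0711, 0.1716]
orientation: [2.328, 2.104, 0.003]
force: [0.3, -0.6, -0.1]
finger_gap: 0.0796
gripper_force: 0.0
```

```bash
python3 - <<'E'
from h import *
here();snap('wrist','w7')
E
```

```text
t 12.95 tcp [ 0.4299 -0.0711  0.1716] yaw -5.8 z [ 0.004 -0.001 -1.   ] gap 0.0796 gf 0.0 j [-0.36 -0.07  1.91  0.    1.3  -0.26]
```

View pics/w7.png

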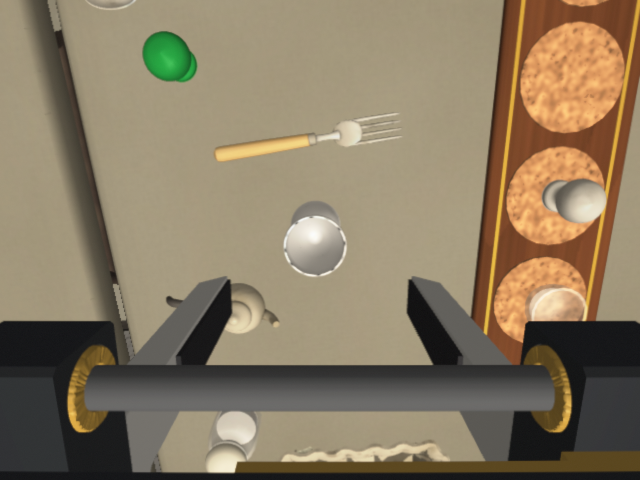

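The jigger's rim is centred at (315,246). The ball stands at (580,201) on disc 3 (556,196), and the cup's rim is at (557,307) on disc 4 (541,301).

```bash
python3 - <<'E'
from h import *
print('jig',px('w7',315,246,.075),'ball',px('w7',580,201,.044),'d3',px('w7',556,196,.015),'cup',px('w7',557,307,.041),'d4',px('w7',541,301,.015),'d2',px('w7',571,77,.015))
E
```

```text
jig [ 0.4273 -0.0712  0.075 ] ball [ 0.6255 -0.0647  0.044 ] d3 [ 0.6237 -0.0645  0.015 ] cup [ 0.6128 -0.1491  0.041 ] d4 [ 0.6137 -0.1543  0.015 ] d2 [0.6325 0.0256 0.015 ]
```

Request:
servo_tool(
  increments=[
    {"tx": -0.25, "ty": 0, "tz": -4, "rx": 0, "ry": 0, "rz": 0},
    {"tx": 0, "ty": 0, "tz": -4, "rx": 0, "ry": 0, "rz": 0},
    {"tx": 0, "ty": 0, "tz": -3, "rx": 0, "ry": 0, "rz": 0},
    {"tx": 0, "ty": 0, "tz": -2, "rx": 0, "ry": 0, "rz": 0},
    {"tx": 0, "ty": 0, "tz": 0, "rx": 0, "ry": 0, "rz": 0},
    {"tx": 0, "ty": 0, "tz": 0, "rx": 0, "ry": 0, "rz": 0},
  ],
)

```text
time_s: 13.75
tcp_pos: [0.4277, -0.0711, 0.0408]
orientation: [2.329, 2.106, 0.001]
force: [0.4, 0.1, -0.6]
finger_gap: 0.0801
gripper_force: 0.0
```

Request:
servo_tool(
  increments=[
    {"tx": 0, "ty": 0, "tz": 0, "rx": 0, "ry": 0, "rz": 0},
    {"tx": 0, "ty": 0, "tz": 0, "rx": 0, "ry": 0, "rz": 0},
    {"tx": 0, "ty": 0, "tz": 0, "rx": 0, "ry": 0, "rz": 0},
    {"tx": 0, "ty": 0, "tz": 0, "rx": 0, "ry": 0, "rz": 0},
    {"tx": 0, "ty": 0, "tz": 0, "rx": 0, "ry": 0, "rz": 0},
    {"tx": 0, "ty": 0, "tz": 0, "rx": 0, "ry": 0, "rz": 0},
  ],
  claw=-1,
)

```text
time_s: 14.5
tcp_pos: [0.4261, -0.0708, 0.0401]
orientation: [2.33, 2.107, 0.0]
force: [-0.8, -0.2, 1.3]
finger_gap: 0.0419
gripper_force: 30.0
```

Request:
servo_tool(
  increments=[
    {"tx": 0, "ty": 0, "tz": 2, "rx": 0, "ry": 0, "rz": 0},
    {"tx": 0, "ty": 0, "tz": 4, "rx": 0, "ry": 0, "rz": 0},
    {"tx": 3.6, "ty": 2.5, "tz": 2, "rx": 0, "ry": 0, "rz": 0},
    {"tx": 5, "ty": 3, "tz": 0, "rx": 0, "ry": 0, "rz": 0},
    {"tx": 5, "ty": 2.5, "tz": 0, "rx": 0, "ry": 0, "rz": 0},
    {"tx": 4, "ty": 1.6, "tz": 0, "rx": 0, "ry": 0, "rz": 0},
    {"tx": 3, "ty": 0, "tz": 0, "rx": 0, "ry": 0, "rz": 0},
    {"tx": 0, "ty": 0, "tz": -3, "rx": 0, "ry": 0, "rz": 0},
    {"tx": 0, "ty": 0, "tz": -2, "rx": 0, "ry": 0, "rz": 0},
    {"tx": 0, "ty": 0, "tz": 0, "rx": 0, "ry": 0, "rz": 0},
    {"tx": 0, "ty": 0, "tz": 0, "rx": 0, "ry": 0, "rz": 0},
  ],
)

```text
time_s: 15.88
tcp_pos: [0.6321, 0.0252, 0.0704]
orientation: [2.33, 2.107, 0.001]
force: [0.3, 0.6, -0.0]
finger_gap: 0.0424
gripper_force: 30.0
```

```bash
python3 - <<'E'
from h import *
here();snap('wrist','w8')
E
```

```text
t 15.88 tcp [0.6321 0.0252 0.0704] yaw -5.8 z [ 0.001 -0.    -1.   ] gap 0.0424 gf 30.0 j [-0.1   0.46  1.51  0.    1.18  0.  ]
```

View pics/w8.png

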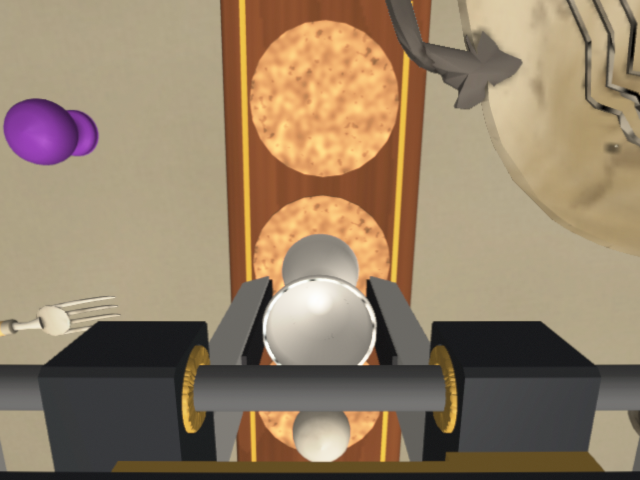

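The jigger is upright above disc 2, whose top edge is at (322,196). Disc 1 is at (324,98). The tray's handle tip at (520,65) reaches near disc 1, so I'll triangulate its height.

```bash
python3 - <<'E'
from h import *
print('d1',px('w8',324,98,.015),'d2',px('w8',322,196,.015)-0.04*np.array([.116,.993,0]))
for z in(.02,.05,.08,.11,.14):print(z,'w8 tip',px('w8',520,65,z),'t0',px('t0',281,151,z),'s0',px('s0',183,232,z),'w8 bend',px('w8',415,45,z))
for z in (.05,.1,.15):print(z,'arch mid s0',px('s0',172,272,z),'t0',px('t0',240,166,z))
im=cv2.imread('pics/s0.png')[215:335,100:260];im2=cv2.imread('pics/t0.png')[120:220,200:333]
cv2.imwrite('pics/hc.png',np.hstack([cv2.resize(im,(400,300),interpolation=cv2.INTER_CUBIC),cv2.resize(im2,(399,300),interpolation=cv2.INTER_CUBIC)]))
E
```

```text
d1 [0.6438 0.1158 0.015 ] d2 [0.63286 0.02408 0.015  ]
0.02 w8 tip [0.7456 0.1214 0.02  ] t0 [0.7222 0.1034 0.02  ] s0 [0.7207 0.1081 0.02  ] w8 bend [0.6922 0.1362 0.02  ]
0.05 w8 tip [0.7317 0.1177 0.05  ] t0 [0.7105 0.1011 0.05  ] s0 [0.7045 0.1184 0.05  ] w8 bend [0.6852 0.1306 0.05  ]
0.08 w8 tip [0.7177 0.114  0.08  ] t0 [0.6989 0.0987 0.08  ] s0 [0.6883 0.1287 0.08  ] w8 bend [0.6782 0.125  0.08  ]
0.11 w8 tip [0.7038 0.1103 0.11  ] t0 [0.6872 0.0963 0.11  ] s0 [0.6721 0.139  0.11  ] w8 bend [0.6712 0.1193 0.11  ]
0.14 w8 tip [0.6898 0.1066 0.14  ] t0 [0.6756 0.094  0.14  ] s0 [0.6559 0.1494 0.14  ] w8 bend [0.6643 0.1137 0.14  ]
0.05 arch mid s0 [0.6759 0.1933 0.05  ] t0 [0.6753 0.1965 0.05  ]
0.1 arch mid s0 [0.6507 0.2059 0.1   ] t0 [0.6577 0.1878 0.1   ]
0.15 arch mid s0 [0.6255 0.2184 0.15  ] t0 [0.6401 0.179  0.15  ]
```

View pics/hc.png

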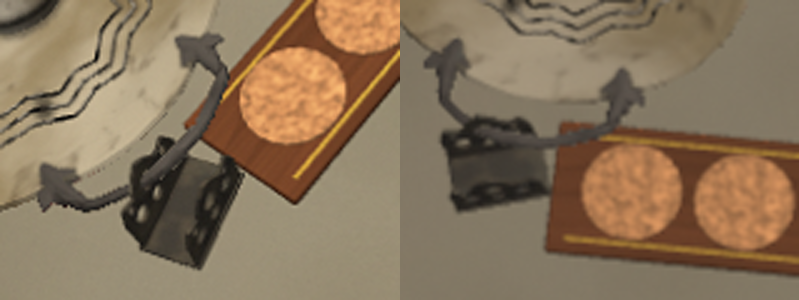

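Request:
servo_tool(
  increments=[
    {"tx": 0.1, "ty": 0, "tz": -0.6, "rx": 0, "ry": 0, "rz": 0},
    {"tx": 0, "ty": 0, "tz": -0.5, "rx": 0, "ry": 0, "rz": 0},
    {"tx": 0, "ty": 0, "tz": -0.3, "rx": 0, "ry": 0, "rz": 0},
    {"tx": 0, "ty": 0, "tz": 0, "rx": 0, "ry": 0, "rz": 0},
    {"tx": 0, "ty": 0, "tz": 0, "rx": 0, "ry": 0, "rz": 0},
  ],
)

```text
time_s: 16.55
tcp_pos: [0.633, 0.0253, 0.056]
orientation: [2.33, 2.107, 0.0]
force: [-0.7, 0.1, 0.3]
finger_gap: 0.0421
gripper_force: 30.0
```

The handle arches at roughly z 0.05–0.07 and stays about 45 mm from disc 1's centre, so the hound's skirt (37 mm radius) fits with a vertical descent. I'll release the jigger.

Request:
servo_tool(
  increments=[
    {"tx": 0, "ty": 0, "tz": -0.1, "rx": 0, "ry": 0, "rz": 0},
    {"tx": 0, "ty": 0, "tz": 0, "rx": 0, "ry": 0, "rz": 0},
  ],
)

```text
time_s: 16.8
tcp_pos: [0.6332, 0.0253, 0.0551]
orientation: [2.33, 2.107, 0.001]
force: [-0.2, -0.5, -0.8]
finger_gap: 0.0422
gripper_force: 30.0
```

Request:
servo_tool(
  increments=[
    {"tx": 0, "ty": 0, "tz": 0, "rx": 0, "ry": 0, "rz": 0},
    {"tx": 0, "ty": 0, "tz": 0, "rx": 0, "ry": 0, "rz": 0},
    {"tx": 0, "ty": 0, "tz": 0, "rx": 0, "ry": 0, "rz": 0},
    {"tx": 0, "ty": 0, "tz": 0, "rx": 0, "ry": 0, "rz": 0},
    {"tx": 0, "ty": 0, "tz": 2, "rx": 0, "ry": 0, "rz": 0},
    {"tx": 0, "ty": 0, "tz": 5, "rx": 0, "ry": 0, "rz": 0},
    {"tx": 0, "ty": 0, "tz": 6, "rx": 0, "ry": 0, "rz": 0},
    {"tx": -4, "ty": 3, "tz": 3, "rx": 0, "ry": 0, "rz": 0},
  ],
  claw=0.6,
)

```text
time_s: 17.8
tcp_pos: [0.597, 0.0539, 0.2214]
orientation: [2.328, 2.098, 0.012]
force: [0.4, 1.1, 0.1]
finger_gap: 0.0753
gripper_force: 0.0
```

Request:
servo_tool(
  increments=[
    {"tx": -4, "ty": 4, "tz": 1.5, "rx": 0, "ry": 0, "rz": 0},
    {"tx": -5, "ty": 4, "tz": 1, "rx": 0, "ry": 0, "rz": 0},
    {"tx": -5, "ty": 4, "tz": 0, "rx": 0, "ry": 0, "rz": 0},
    {"tx": -2.2, "ty": 3, "tz": 0, "rx": 0, "ry": 0, "rz": 0},
    {"tx": 0, "ty": 0, "tz": 0, "rx": 0, "ry": 0, "rz": 0},
    {"tx": 0, "ty": 0, "tz": 0, "rx": 0, "ry": 0, "rz": 0},
  ],
  claw=1,
)

```text
time_s: 18.55
tcp_pos: [0.4348, 0.2026, 0.2407]
orientation: [2.329, 2.106, 0.002]
force: [-0.1, 0.5, -0.6]
finger_gap: 0.0941
gripper_force: 0.0
```

```bash
python3 - <<'E'
from h import *
here();snap('wrist','w9')
E
```

```text
t 18.55 tcp [0.4348 0.2026 0.2407] yaw -5.8 z [ 0.002 -0.    -1.   ] gap 0.0941 gf 0.0 j [ 0.26 -0.03  1.72 -0.    1.45  0.36]
```

View pics/w9.png

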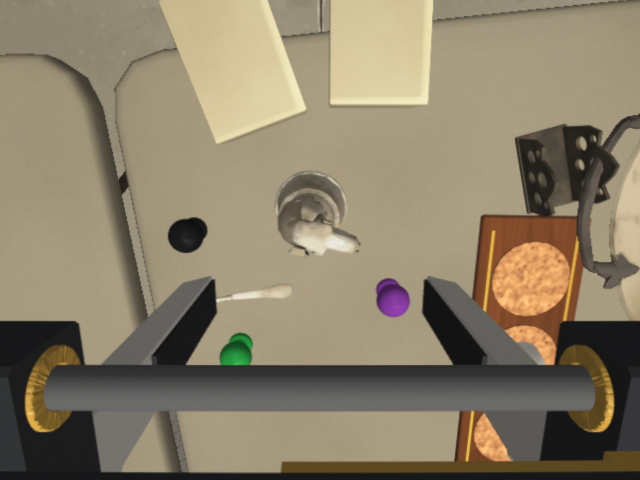

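The hound's foot circle is centred at about (311,207), with the snout towards (357,245). I'll put the camera right over the hound for a close look, and include the placed pieces in the same picture.

Request:
servo_tool(
  increments=[
    {"tx": 0, "ty": -4, "tz": -3, "rx": 0, "ry": 0, "rz": 0},
    {"tx": 0, "ty": -3, "tz": -3, "rx": 0, "ry": 0, "rz": 0},
    {"tx": 0, "ty": 0, "tz": 0, "rx": 0, "ry": 0, "rz": 0},
    {"tx": 0, "ty": 0, "tz": 0, "rx": 0, "ry": 0, "rz": 0},
  ],
)

```text
time_s: 19.1
tcp_pos: [0.4352, 0.1327, 0.1805]
orientation: [2.332, 2.105, 0.002]
force: [0.7, 0.1, -0.2]
finger_gap: 0.0939
gripper_force: 0.0
```

```bash
python3 - <<'E'
from h import *
here();snap('wrist','w10');snap('top','t2')
print(np.load('pics/w10.npz')['E'].round(3),np.load('pics/w10.npz')['K'][0,0])
for z in(0,.1):
  E=np.load('pics/w9.npz')['E']
print('foot in w9',px('w9',311,207,0))
a=cv2.imread('pics/w10.png')[0:300,170:470]; a=cv2.resize(a,(600,600),interpolation=cv2.INTER_CUBIC)
b=cv2.imread('pics/t2.png')[160:235,255:405]; b=cv2.resize(b,(600,300))
b=cv2.rotate(b,cv2.ROTATE_90_CLOCKWISE); b=cv2.resize(b,(200,400),interpolation=cv2.INTER_AREA)
o=np.zeros((600,800,3),np.uint8);o[:,:600]=a;o[:400,600:]=b
cv2.imwrite('pics/m.png',o)
E
```

```text
t 19.1 tcp [0.4352 0.1327 0.1805] yaw -5.9 z [ 0.001  0.001 -1.   ] gap 0.0939 gf 0.0 j [ 0.11 -0.03  1.85  0.    1.32  0.21]
[[ 0.995 -0.1   -0.023  0.442]
 [-0.103 -0.967 -0.233  0.2  ]
 [ 0.002  0.234 -0.972  0.36 ]
 [ 0.     0.     0.     1.   ]] 418.6054370087226
foot in w9 [0.4276 0.2082 0.    ]
```

View pics/m.png

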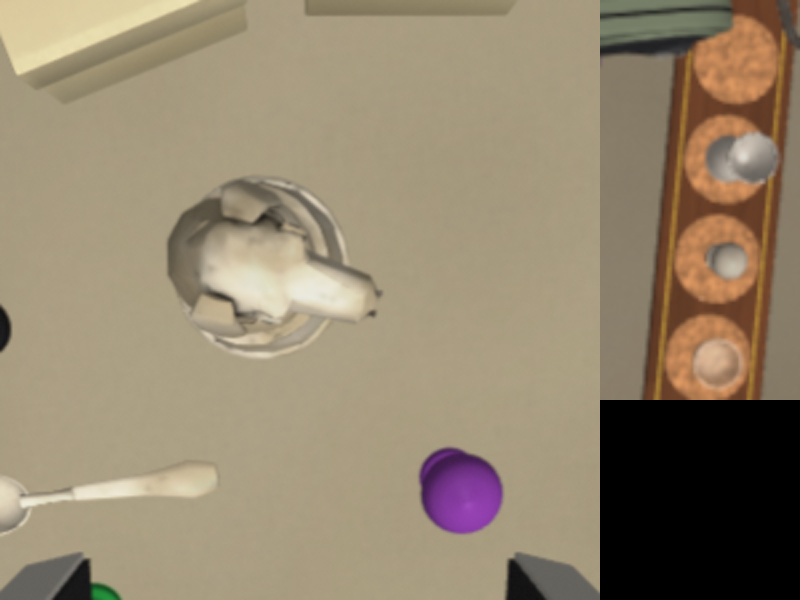

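The hound's foot circle is centred at crop (258,268), with the snout facing roughly +x and the ears at (248,203) and (215,313). The gripper must therefore close along the ear line, at a yaw of about 67–70°. The three placed pieces stand upright on their discs.

```bash
python3 - <<'E'
from h import *
P=lambda x,y,z:px('w10',170+x/2,y/2,z)
print('foot',P(258,268,0.0),P(168,268,0),P(348,268,0),P(258,177,0),P(258,358,0))
e1,e2=P(248,203,.115),P(215,313,.115);print('ears',e1,e2,(e1+e2)/2,np.degrees(np.arctan2(*(e1-e2)[[1,0]])))
n,b=P(376,300,.11),P(200,255,.115);print('nose',n,b,np.degrees(np.arctan2(*(n-b)[[1,0]])))
# placed items in fresh top view
Q=lambda x,y,z:px('t2',255+y*150/400,160+(200-x)*75/200,z)
print('jig rim',Q(754,158,.09)); 
for nm,x,y,z in[('jig',154,158,.09),('ball',131,261,.044),('cup',116,364,.041),('d2',126,158,.015),('d3',116,258,.015),('d4',107,358,.015)]:print(nm,Q(x,y,z))
E
```

```text
foot [0.4264 0.2093 0.    ] [0.3891 0.2132 0.    ] [0.4637 0.2055 0.    ] [0.4305 0.245  0.    ] [0.4222 0.1724 0.    ]
ears [0.4305 0.2242 0.115 ] [0.4176 0.1953 0.115 ] [0.42405 0.20975 0.115  ] 65.9456025711879
nose [0.4643 0.1941 0.11  ] [0.4154 0.2117 0.115 ] -19.794727192426816
jig rim [1.2057 0.0144 0.09  ]
jig [0.6324 0.0242 0.09  ]
ball [ 0.625  -0.0655  0.044 ]
cup [ 0.6108 -0.1558  0.041 ]
d2 [0.6305 0.0248 0.015 ]
d3 [ 0.6198 -0.0649  0.015 ]
d4 [ 0.61   -0.1546  0.015 ]
```

Request:
servo_tool(
  increments=[
    {"tx": -0.1, "ty": 1.1, "tz": 0, "rx": 0, "ry": 0, "rz": 10.5},
    {"tx": -0.1, "ty": 1.1, "tz": 0, "rx": 0, "ry": 0, "rz": 10.5},
    {"tx": -0.1, "ty": 1.1, "tz": 0, "rx": 0, "ry": 0, "rz": 10.5},
    {"tx": -0.1, "ty": 1.1, "tz": 0, "rx": 0, "ry": 0, "rz": 10.5},
    {"tx": -0.1, "ty": 1.1, "tz": 0, "rx": 0, "ry": 0, "rz": 10.5},
    {"tx": -0.1, "ty": 1.1, "tz": 0, "rx": 0, "ry": 0, "rz": 10.5},
    {"tx": -0.2, "ty": 1, "tz": 0, "rx": 0, "ry": 0, "rz": 10.5},
    {"tx": 0, "ty": 0, "tz": 0, "rx": 0, "ry": 0, "rz": 0},
    {"tx": 0, "ty": 0, "tz": 0, "rx": 0, "ry": 0, "rz": 0},
  ],
)

```text
time_s: 20.32
tcp_pos: [0.4264, 0.2093, 0.1802]
orientation: [0.609, 3.081, 0.001]
force: [0.2, 0.1, -0.2]
finger_gap: 0.0942
gripper_force: 0.0
```

```bash
python3 - <<'E'
from h import *
here()
E
```

```text
t 20.32 tcp [0.4264 0.2093 0.1802] yaw 67.6 z [ 0.001  0.    -1.   ] gap 0.0942 gf 0.0 j [ 0.27  0.01  1.81 -0.    1.32 -0.91]
```

Request:
servo_tool(
  increments=[
    {"tx": 0, "ty": 0, "tz": -3, "rx": 0, "ry": 0, "rz": 0},
    {"tx": 0, "ty": 0, "tz": -3, "rx": 0, "ry": 0, "rz": 0},
    {"tx": 0, "ty": 0, "tz": -2, "rx": 0, "ry": 0, "rz": 0},
    {"tx": 0, "ty": 0, "tz": -1.4, "rx": 0, "ry": 0, "rz": 0},
    {"tx": 0, "ty": 0, "tz": 0, "rx": 0, "ry": 0, "rz": 0},
    {"tx": 0, "ty": 0, "tz": 0, "rx": 0, "ry": 0, "rz": 0},
  ],
)

```text
time_s: 21.08
tcp_pos: [0.4268, 0.2091, 0.0864]
orientation: [0.607, 3.081, 0.001]
force: [0.5, -0.3, 0.3]
finger_gap: 0.0938
gripper_force: 0.0
```

Request:
servo_tool(
  increments=[
    {"tx": 0, "ty": 0, "tz": 0, "rx": 0, "ry": 0, "rz": 0},
    {"tx": 0, "ty": 0, "tz": 0, "rx": 0, "ry": 0, "rz": 0},
    {"tx": 0, "ty": 0, "tz": 0, "rx": 0, "ry": 0, "rz": 0},
    {"tx": 0, "ty": 0, "tz": 0, "rx": 0, "ry": 0, "rz": 0},
    {"tx": 0, "ty": 0, "tz": 0, "rx": 0, "ry": 0, "rz": 0},
    {"tx": 0, "ty": 0, "tz": 0, "rx": 0, "ry": 0, "rz": 0},
  ],
  claw=-1,
)

```text
time_s: 21.82
tcp_pos: [0.4259, 0.2089, 0.0855]
orientation: [-0.606, -3.082, 0.0]
force: [0.5, 0.4, -0.2]
finger_gap: 0.0374
gripper_force: 0.9
```

Request:
servo_tool(
  increments=[
    {"tx": 0, "ty": 0, "tz": 0.5, "rx": 0, "ry": 0, "rz": 0},
    {"tx": 0, "ty": 0, "tz": 1, "rx": 0, "ry": 0, "rz": 0},
    {"tx": 0, "ty": 0, "tz": 2, "rx": 0, "ry": 0, "rz": 0},
    {"tx": 0, "ty": 0, "tz": 0, "rx": 0, "ry": 0, "rz": 0},
    {"tx": 0, "ty": 0, "tz": 0, "rx": 0, "ry": 0, "rz": 0},
  ],
)

```text
time_s: 22.45
tcp_pos: [0.4257, 0.2089, 0.1204]
orientation: [-0.606, -3.082, 0.0]
force: [0.5, -0.1, -2.7]
finger_gap: 0.0362
gripper_force: 29.5
```

```bash
python3 - <<'E'
from h import *
here();st()
E
```

```text
t 22.45 tcp [0.4257 0.2089 0.1204] yaw 67.7 z [-0. -0. -1.] gap 0.0362 gf 29.5 j [ 0.27  0.08  1.87  0.    1.19 -0.91]
{'time_s': np.float64(22.45), 'joints': array([ 0.273,  0.084,  1.87 ,  0.   ,  1.188, -0.909]), 'tcp_pos': array([0.426, 0.209, 0.12 ]), 'orientation': array([-0.606, -3.082,  0.   ]), 'finger_gap': np.float64(0.036), 'gripper_force': np.float64(29.456), 'force': array([ 0.503, -0.063, -2.701])}
```

Request:
servo_tool(
  increments=[
    {"tx": 0, "ty": 0, "tz": 3, "rx": 0, "ry": 0, "rz": 0},
    {"tx": 1, "ty": -1, "tz": 3, "rx": 0, "ry": 0, "rz": 0},
    {"tx": 2.5, "ty": -2.5, "tz": 1, "rx": 0, "ry": 0, "rz": 0},
    {"tx": 3, "ty": -2.5, "tz": 0, "rx": 0, "ry": 0, "rz": 0},
    {"tx": 3.5, "ty": -2, "tz": 0, "rx": 0, "ry": 0, "rz": 0},
    {"tx": 4, "ty": -1.4, "tz": 0, "rx": 0, "ry": 0, "rz": 0},
    {"tx": 4, "ty": 0, "tz": 0, "rx": 0, "ry": 0, "rz": 0},
    {"tx": 2.6, "ty": 0, "tz": 0, "rx": 0, "ry": 0, "rz": 0},
    {"tx": 1, "ty": 0, "tz": 0, "rx": 0, "ry": 0, "rz": 0},
    {"tx": 0, "ty": 0, "tz": 0, "rx": 0, "ry": 0, "rz": 0},
    {"tx": 0, "ty": 0, "tz": 0, "rx": 0, "ry": 0, "rz": 0},
  ],
)

```text
time_s: 23.82
tcp_pos: [0.6407, 0.1152, 0.1902]
orientation: [-0.605, -3.081, 0.001]
force: [-0.1, 0.0, -2.3]
finger_gap: 0.0356
gripper_force: 29.5
```

```bash
python3 - <<'E'
from h import *
here();st();snap('wrist','w11');snap('scene','s2')
E
```

```text
t 23.82 tcp [0.6407 0.1152 0.1902] yaw 67.8 z [-0.002 -0.    -1.   ] gap 0.0356 gf 29.5 j [ 0.05  0.38  1.35  0.    1.41 -1.14]
{'time_s': np.float64(23.825), 'joints': array([ 0.045,  0.378,  1.355,  0.   ,  1.41 , -1.138]), 'tcp_pos': array([0.641, 0.115, 0.19 ]), 'orientation': array([-6.050e-01, -3.081e+00,  1.000e-03]), 'finger_gap': np.float64(0.036), 'gripper_force': np.float64(29.458), 'force': array([-0.125,  0.041, -2.259])}
```

Request:
servo_tool(
  increments=[
    {"tx": 0.1, "ty": -0.05, "tz": -2.5, "rx": 0, "ry": 0, "rz": 0},
    {"tx": 0, "ty": 0, "tz": -2.5, "rx": 0, "ry": 0, "rz": 0},
    {"tx": 0, "ty": 0, "tz": -2, "rx": 0, "ry": 0, "rz": 0},
    {"tx": 0, "ty": 0, "tz": -1, "rx": 0, "ry": 0, "rz": 0},
    {"tx": 0, "ty": 0, "tz": -0.6, "rx": 0, "ry": 0, "rz": 0},
    {"tx": 0, "ty": 0, "tz": 0, "rx": 0, "ry": 0, "rz": 0},
    {"tx": 0, "ty": 0, "tz": 0, "rx": 0, "ry": 0, "rz": 0},
  ],
)

```text
time_s: 24.8
tcp_pos: [0.6437, 0.1145, 0.1056]
orientation: [0.606, 3.081, 0.001]
force: [0.5, 0.0, -2.0]
finger_gap: 0.0363
gripper_force: 29.5
```

Request:
servo_tool(
  increments=[
    {"tx": 0, "ty": 0, "tz": -0.1, "rx": 0, "ry": 0, "rz": 0},
    {"tx": 0, "ty": 0, "tz": -0.1, "rx": 0, "ry": 0, "rz": 0},
    {"tx": 0, "ty": 0, "tz": 0, "rx": 0, "ry": 0, "rz": 0},
  ],
)

```text
time_s: 25.18
tcp_pos: [0.6429, 0.1144, 0.1026]
orientation: [-0.606, -3.082, 0.0]
force: [-0.3, -0.3, -3.5]
finger_gap: 0.0363
gripper_force: 29.5
```

Request:
servo_tool(
  increments=[
    {"tx": 0, "ty": 0, "tz": -0.1, "rx": 0, "ry": 0, "rz": 0},
    {"tx": 0, "ty": 0, "tz": -0.05, "rx": 0, "ry": 0, "rz": 0},
    {"tx": 0, "ty": 0, "tz": 0, "rx": 0, "ry": 0, "rz": 0},
  ],
)

```text
time_s: 25.55
tcp_pos: [0.6429, 0.1144, 0.101]
orientation: [-0.606, -3.082, 0.0]
force: [-0.3, 0.1, -2.1]
finger_gap: 0.036
gripper_force: 29.5
```

Request:
servo_tool(
  increments=[
    {"tx": 0, "ty": 0, "tz": -0.05, "rx": 0, "ry": 0, "rz": 0},
    {"tx": 0, "ty": 0, "tz": 0, "rx": 0, "ry": 0, "rz": 0},
  ],
)

```text
time_s: 25.8
tcp_pos: [0.643, 0.1144, 0.1006]
orientation: [0.606, 3.082, 0.0]
force: [-0.9, -0.1, -2.2]
finger_gap: 0.0359
gripper_force: 29.5
```

Request:
servo_tool(
  increments=[
    {"tx": 0, "ty": 0, "tz": 0, "rx": 0, "ry": 0, "rz": 0},
    {"tx": 0, "ty": 0, "tz": 0, "rx": 0, "ry": 0, "rz": 0},
    {"tx": 0, "ty": 0, "tz": 0, "rx": 0, "ry": 0, "rz": 0},
    {"tx": 0, "ty": 0, "tz": 0, "rx": 0, "ry": 0, "rz": 0},
    {"tx": 0, "ty": 0, "tz": 2, "rx": 0, "ry": 0, "rz": 0},
    {"tx": 0, "ty": 0, "tz": 4, "rx": 0, "ry": 0, "rz": 0},
    {"tx": 0, "ty": 0, "tz": 6, "rx": 0, "ry": 0, "rz": 0},
  ],
  claw=0.5,
)

```text
time_s: 26.68
tcp_pos: [0.6417, 0.1144, 0.221]
orientation: [-0.606, -3.079, 0.001]
force: [1.0, 1.2, 0.3]
finger_gap: 0.0705
gripper_force: 0.0
```

Request:
servo_tool(
  increments=[
    {"tx": -4, "ty": 0, "tz": 0, "rx": 0, "ry": 0, "rz": 0},
    {"tx": -5, "ty": 2, "tz": 0, "rx": 0, "ry": 0, "rz": 0},
    {"tx": -5, "ty": 5, "tz": 0, "rx": 0, "ry": 0, "rz": 0},
    {"tx": -5, "ty": 5, "tz": 0, "rx": 0, "ry": 0, "rz": 0},
    {"tx": -4, "ty": 5, "tz": 0, "rx": 0, "ry": 0, "rz": 0},
    {"tx": -4, "ty": 5, "tz": 0, "rx": 0, "ry": 0, "rz": 0},
    {"tx": 0, "ty": 5, "tz": 0, "rx": 0, "ry": 0, "rz": 0},
    {"tx": 0, "ty": 5, "tz": 0, "rx": 0, "ry": 0, "rz": 0},
    {"tx": 0, "ty": 0, "tz": 0, "rx": 0, "ry": 0, "rz": 0},
  ],
)

```text
time_s: 27.8
tcp_pos: [0.3862, 0.4233, 0.222]
orientation: [0.6, 3.083, 0.003]
force: [-0.8, -0.8, -0.1]
finger_gap: 0.0704
gripper_force: 0.0
```

```bash
python3 - <<'E'
from h import *
here();snap('top','t3');snap('scene','s3')
a=cv2.imread('pics/t0.png');b=cv2.imread('pics/t3.png')
d=cv2.absdiff(a,b).max(2)
# holder / bird unchanged?
for n,(u,v,w,h) in dict(holder=(214,158,38,32),bird=(422,180,26,32)).items(): print(n,'changed px',int((d[v:v+h,u:u+w]>40).sum()),'mean',d[v:v+h,u:u+w].mean().round(1))
# blobs of change on the board
m=(d>30).astype('uint8');m[:140]=0;m[220:]=0;m[:,:245]=0;m[:,420:]=0
k,l,s,c=cv2.connectedComponentsWithStats(cv2.morphologyEx(m,cv2.MORPH_CLOSE,np.ones((3,3))))
for q in s[1:]:
  if q[4]>30:print(q)
# predicted projections of upright pieces
D=np.load('pics/t3.npz');K,E,k1=D['K'],D['E'],float(D['k']);W=np.linalg.inv(E)
def pr(x,y,z):
  p=W@[x,y,z,1];r=p[:2]/p[2];r=r*(1+k1*(r@r));return (K[:2,:2]@r+K[:2,2]).round(1)
print('hound expect foot',pr(.6425,.1145,.015),'head',pr(.6425,.1145,.13),'jig',pr(.6325,.0245,.015),pr(.6325,.0245,.09),'ball',pr(.6225,-.065,.044),'cup',pr(.612,-.155,.041))
E
```

```text
t 27.8 tcp [0.3862 0.4233 0.222 ] yaw 68.0 z [ 0.002  0.002 -1.   ] gap 0.0704 gf 0.0 j [ 0.68  0.19  1.53  0.    1.42 -0.51]
holder changed px 0 mean 0.9
bird changed px 0 mean 0.8
[262 150  30  48 943]
[304 167  20  29 443]
[346 180  14  16 175]
[382 182  19  18 229]
hound expect foot [276.7 183.5] head [271.8 167.6] jig [314.3 186.9] [314.1 177.2] ball [352.7 186.9] cup [391.2 191. ]
```

Every change on the board matches the expected outline of an upright, centred piece, and the bird and letter holder haven't moved.

```bash
python3 -c "
from cell import *
print(hand_in())"
```

```text
the job is handed in; nothing more can be done
None
```

The job is handed in: the glass cup is on disc 4 by the bird, the ball stopper on disc 3, the jigger on disc 2 and the hound cup on disc 1 by the letter holder; the last camera check showed all four upright and centred to within a few millimetres, with the bird and letter holder unmoved.

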